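Fit the fine plate on the mincer head and start its ring nut

TASK

Assemble the mincer head that stands mouth-up on the bench: lay the fine-holed plate (not the one with the few big holes) flat over the stud, with its rim notch on the key pin, and let go of it. Then set the ring nut level on the barrel, turn it backward (anticlockwise from above) on top of the thread until you feel it drop at a thread start, and then run it forward (clockwise) about one full turn so that it has caught but does not press on the plate. Never force the thread, leave the other things where they are, and finish while still gripping the started nut, level on the barrel: do not let go of it.

Things in the scene. Friction and masses are not known exactly. Their poses are not given: they have to be found in the camera images.
- mincer_head: Cast aluminium mincer head, fixed, upright on its round flange (104 mm across, 10 mm high). Origin: centre of the underside, z up. Barrel 76 mm across up to 98 mm height, 62 mm to 106, then 42.4 mm (41 mm in the last 3.5 mm) to its mouth at 150 mm. A round feed throat (54 mm, end flange 72 mm across, top at 94 mm) sticks out level to the head's +x, 82 mm from the axis.
- mouth (a point): Centre of the barrel's mouth: on the axis, at rim height (150 mm over the bench). A four-armed knife lies in the mouth, no higher than the rim; a steel stud of 8 mm diameter on the axis rises 10 mm above the rim, tapered to 4 mm over its top 4 mm.
- key_pin (a point): Top of the steel key pin on the rim, 19.25 mm from the axis on the head's -x side; it is 3 mm wide, 2.5 mm deep radially and rises 4 mm above the rim.
- thread_start (a point): Upper face of one thread ridge at its start: head's +x side, 25 mm from the axis, 147 mm high; the second ridge starts across the barrel, at -x. Right-handed, two-start outside thread: both ridges descend clockwise seen from above, 13 mm per turn, 1.6 turns long, 6.5 mm from ridge to ridge, each 2.6 mm thick, 50.4 mm across. So a drop comes every half turn.
- fine_plate: Steel mincer plate to be fitted: disc 41 mm across, 6 mm thick, with about fifty small 2.3 mm holes, a central hole of 11.5 mm and one rim notch (7.5 mm wide at the rim, 4.7 mm deep) on its own -x side. Lies flat on the bench, z up. Origin: centre of the underside. Seated it rests on the rim with the same yaw as the head. 60 g.
- coarse_plate: Same kind of disc (41 mm across, 6 mm thick, central hole, notch) but with five big 9 mm holes. Not to be used; stays where it is. Lies flat; the two plates may have changed places. Origin: centre of the underside.
- ring_nut: Aluminium ring nut lying open end down, lip up. Octagonal, 62 mm across flats, 65.6 mm over the rounded corners, 38 mm high (39.5 with a low collar on top). Flats face its own +x, -x, +y, -y and the diagonals. Bore 54 mm; the top lip (underside 34.5 mm above the lower edge) leaves a 31 mm opening. About 0.22 kg. Origin: centre of the lower edge, z up.
- nut_lug (a point): Clockwise end of one thread lug in the nut, on its underside: 24.5 mm from the axis to the nut's +x, 1.5 mm above the lower edge. The lug reaches in to 23 mm radius and runs 50 deg anticlockwise, rising; its twin is at -x. It rides on a ridge: at a thread start it is 147 mm above the bench, after the drop 140.5, one turn on 127.5. Play: axial 1.7, sideways 1.8 mm.
- kitchen_timer: White and red round kitchen timer, 72 mm across and 46 mm high, loose, a bystander. Origin: centre of the underside.
- pusher: White plastic feed pusher, 46 mm across and 158 mm high, standing loose at the back, a bystander. Origin: centre of the underside.
- spice_jar_2: Small spice jar with a dark cap, 44 mm across and 96 mm high, loose at the back, a bystander. Origin: centre of the underside.
Things that resemble listed ones, but are neither listed nor needed, are in the scene too. What is shaped like the fine_plate but pink is not meant. Leave any yellow look-alike of the ring_nut alone.

How it is judged:
By the outcome, as a careful person would: the job done as asked, in the order asked, and still so for the second after the job is handed in, while the arm keeps its last pose, push and grip.
It also fails if it takes over 72 s, if anything falls off the work surface, if the arm or the gripper's body presses on something with over 40 N, if the wrist force passes 120 N, or if a joint passes its speed limit or range.

ROBOT

A 6-joint arm with a two-finger parallel gripper is mounted at the origin on a cart in front of the work surface, level with it; the furniture and walls round the work are solid. World frame = base frame: x ahead of the robot, y to its left, z up, the work surface at z = 0. Lengths are in m, angles in rad, forces in N, time in s.
With the tool pointing down it reaches from about 0.2 to 0.875 m from the base axis. Payload 3.4 kg.
Tool frame: the origin (TCP) lies between the finger pads; the fingertips stand 25 mm ahead of it and the grasp point (between the pads) lies 6 mm ahead of it (r.nose_length is the z of the fingertips in the tool frame, in m); z points along the fingers, y is the line along which they close (so a half turn about z gives the same grasp; the last joint's range is limited). The gripper opens to 94 mm and grips with 3 to 60 N. Pads are 16 mm wide; open, the fingers measure 119 mm over their backs; the gripper's body (75 mm by 177 mm) begins 78 mm behind the grasp point.
Start: joints at [-1.27, 0.276, 1.505, -0, 1.361, -0.121], TCP at [0.235, -0.525, 0.23] pointing down, gripper open.
Joint ranges: [-2.89, 2.89], [-0.75, 2.08], [0.22, 2.7], [-1.18, 4.32], [0.11, 2.71], [-2.7, 2.7]. Speed limits (rad/s): [2.57, 2.57, 3.14, 3.14, 3.14, 3.14].

INTERFACE

Orientations are given as a unit quaternion [w, x, y, z].
In Python, from plant import r, gripper_to, inverse_kinematics, vision, models, telemetry gives the robot as it stands. Calls block until the motion is done:
- r.move_to(position, orientation): joint-space move of the TCP to a pose.
- r.move_l(position, rot=None, vel=0.15, guard=None): straight line of the TCP; rot=None keeps the orientation; vel is the mean speed in m/s. With guard (N) it stops when the force on the tool has changed by that much, and returns True; else False.
- r.movej(angles): joint-space move.
- gripper_to(opening, f_grip=None): finger opening in m; f_grip is the grip in N (None keeps the last); returns when the fingers have stopped.
- r.hold(seconds).
- inverse_kinematics(position, orientation): joint angles nearest the present ones, or None.
- vision.snapshot(name): name is "side" or "top" or "wrist"; returns the picture (384x512x3 uint8, red, green, blue); there is no depth.
- vision.get_calibration(name): a dict with "fx", "fy", "cx", "cy" (pixels), "D" ([k1, k2, p1, p2, k3] as OpenCV has them; the pictures are not rectified), "position" and "orientation" of the camera in the world. Camera axes: x right, y down, z forward; pixel columns grow to the right and rows downward; lengths in m; the calibration is good to about 2 mm. A picture is of the moment at which its call begins: read the wrist's pose just before it. get_calibration takes no time and is no camera call; for the wrist camera it gives the pose at the moment of the call.
A pose or a line that the arm cannot do raises r.PlanningError and nothing moves.
- r.sign_off(): hands the job in; it is judged then, once.
Trained networks look in the newest picture that a camera, given by its name, has taken for a name from the list of things; names that differ only in an ending like _2 or _b are one class to them, and where a whole thing is asked for, a point or a joint stands for the part that bears it (a point fixed in the world has none). Each returns a list of dicts, best first, with "score" (0 to 1); they miss things now and then, are a little off and sometimes report something else, mostly with a low value. They report only what shows in the picture. A call takes as long as a camera call. They do not tell look-alikes from the thing itself.
- models.boxes_of(thing, camera): "at" ([x, y, z] in m, in world coordinates, good to about 4 mm: the middle of the surface that is visible of it).
- models.regions_of(thing, camera): "pixels" (384x512 bool, what is visible of it).
- models.mark_of(thing, camera): "at" ([x, y, z] in m, in world coordinates, good to about 4 mm: a listed point, or the origin of a listed thing).
Readings, each from a call of its own:
- telemetry.current_t(): time.
- telemetry.current_joints(): joint angles.
- telemetry.current_dq(): joint speeds.
- telemetry.current_joint_efforts(): joint torques, N m.
- telemetry.current_ee_pos(): TCP position.
- telemetry.current_tool_rot(): TCP orientation.
- telemetry.current_wrist_force(): force on the tool from outside, world axes, zero at the start.
- telemetry.current_torque(): the same for the moment, N m.
- telemetry.current_opening(): finger opening in m.
- telemetry.current_finger_force(): force on a finger pad.
Only numpy, scipy, OpenCV 4.12 (cv2) and the standard library are available. Lean on these libraries where they do the work, as an engineer would, in place of code of your own. Each camera call takes 0.05 s, during which the arm holds its last target. There are 200 camera calls.

## Working session

There is one attempt and no reset: what is moved stays moved. The work goes in short steps, each a Python script; the robot and the scene stay as the last script left them, time stands still between calls to the robot, and variables do not carry over. Pictures are saved under pics/ and viewed, at most 10 in all, crops included, and the job is handed in when it is done.

```bash
ls; mkdir -p pics
python3 - <<'E'
from plant import r, vision, models, telemetry
import cv2,numpy as np
a=vision.snapshot("top"); 
cv2.imwrite("pics/top0.png",cv2.resize(a[:,:,::-1],(800,600)))
for n in ["fine_plate","coarse_plate","ring_nut","mincer_head","mouth","key_pin","thread_start","nut_lug","kitchen_timer","pusher","spice_jar_2"]:
    print(n,[(np.round(d["at"],4).tolist(),round(d["score"],2)) for d in models.mark_of(n,"top")])
b=vision.snapshot("side")
cv2.imwrite("pics/side0.png",cv2.resize(b[:,:,::-1],(800,600)))
for n in ["fine_plate","coarse_plate","ring_nut","mouth","key_pin","thread_start","nut_lug"]:
    print(n,[(np.round(d["at"],4).tolist(),round(d["score"],2)) for d in models.mark_of(n,"side")])
print(telemetry.current_t())
print(vision.get_calibration("top"));print(vision.get_calibration("wrist"));print(vision.get_calibration("side"))
E
```

```text
pics
fine_plate []
coarse_plate [([0.4894, -0.2123, 0.0028], 0.52), ([0.5311, 0.0106, 0.1474], 0.2)]
ring_nut [([0.4805, 0.4055, -0.0018], 0.74), ([0.4492, 0.2742, -0.0009], 0.52), ([0.532, 0.0088, 0.1466], 0.39)]
mincer_head [([0.532, 0.0066, -0.0009], 0.67)]
mouth [([0.5326, 0.0113, 0.1468], 0.83)]
key_pin [([0.5176, 0.0163, 0.1515], 0.91)]
thread_start [([0.5596, -0.0019, 0.1435], 0.76), ([0.5328, 0.0093, 0.1487], 0.41)]
nut_lug [([0.466, 0.2586, 0.0034], 0.67), ([0.4901, 0.431, -0.0046], 0.6)]
kitchen_timer [([0.5896, -0.3074, -0.0026], 0.58)]
pusher [([0.6794, 0.1991, -0.0001], 0.66), ([0.4484, 0.2761, -0.0002], 0.39)]
spice_jar_2 [([0.6152, -0.2006, 0.0037], 0.64), ([0.6796, 0.1976, -0.0013], 0.17)]
fine_plate [([0.4575, -0.3093, 0.0023], 0.42), ([0.4345, -0.4211, -0.0023], 0.42)]
coarse_plate [([0.4903, -0.2127, -0.0018], 0.7)]
ring_nut [([0.4486, 0.2762, -0.0007], 0.57), ([0.4798, 0.4064, 0.002], 0.46)]
mouth [([0.5339, 0.0064, 0.1467], 0.81)]
key_pin [([0.5159, 0.014, 0.1559], 0.95)]
thread_start [([0.5557, -0.0054, 0.1442], 0.95)]
nut_lug [([0.4886, 0.428, 0.0011], 0.5), ([
[... 283 characters left out ...]
tion': array([ 0.01638529, -0.70641865,  0.70663959, -0.03694195])}
{'fx': 276.3506142090568, 'fy': 276.3506142090568, 'cx': 252.83816322516103, 'cy': 192.59113848931855, 'D': array([-0.05331142,  0.        ,  0.        ,  0.        ,  0.        ]), 'position': array([ 0.30899102, -0.49221571,  0.38414945]), 'orientation': array([ 0.1165673 ,  0.83097063, -0.53879782, -0.07481169])}
{'fx': 389.58488186489564, 'fy': 389.58488186489564, 'cx': 255.74723157970945, 'cy': 188.25168144691602, 'D': array([0.00656787, 0.        , 0.        , 0.        , 0.        ]), 'position': array([ 0.59312223, -1.12658192,  0.54139129]), 'orientation': array([-0.57385381,  0.81869677,  0.01360106, -0.01557005])}
```

View pics/top0.png

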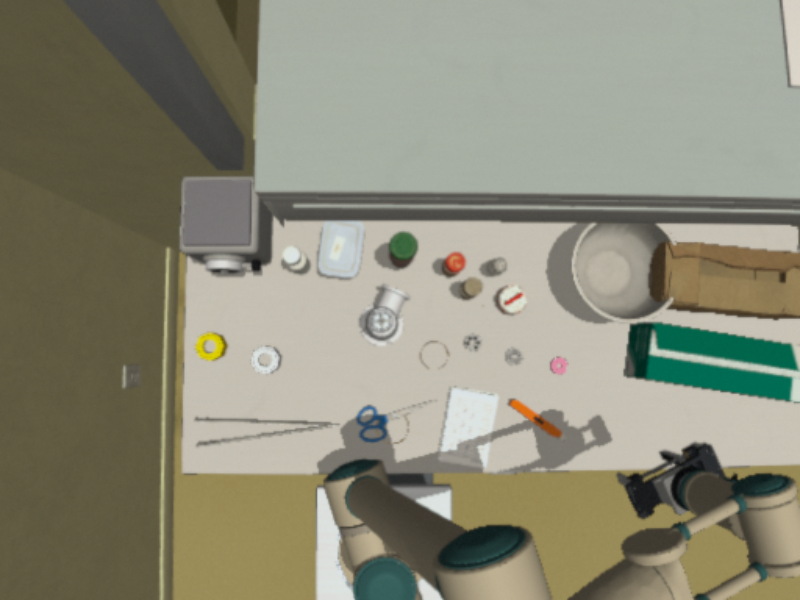

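View pics/side0.png

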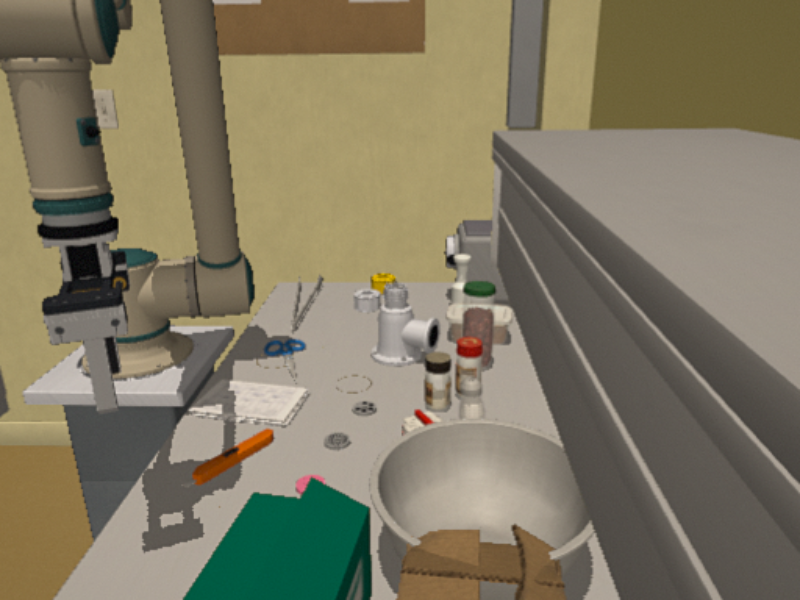

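The top picture shows the silver nut at (265,360) and a yellow look-alike at (210,346). The head is at (382,323), with its throat pointing up and to the right. The coarse plate is at (472,342), the fine plate at (514,355) and a pink look-alike at (559,365). The side picture agrees, with the coarse plate at (364,408) and the fine plate at (337,440). So the fine plate is the one near (0.4575, -0.309). Next I'll take closer views with the wrist camera.

```bash
cat > h.py <<'E'
from plant import r, gripper_to, inverse_kinematics, vision, models, telemetry
import cv2, numpy as np
from scipy.spatial.transform import Rotation as Rn
def q(psi): return np.array([0,np.cos(psi/2),np.sin(psi/2),0])   # tool down, tool x at yaw psi, tool y = (sin,-cos)
def R(w): return Rn.from_quat(np.roll(w,-1)).as_matrix()
def psi(): 
    M=R(telemetry.current_tool_rot()); return np.arctan2(M[1,0],M[0,0])
def pix2w(cal,uv,z):
    K=np.array([[cal["fx"],0,cal["cx"]],[0,cal["fy"],cal["cy"]],[0,0,1]])
    u=cv2.undistortPoints(np.array(uv,float).reshape(-1,1,2),K,cal["D"]).reshape(-1,2)
    d=np.c_[u,np.ones(len(u))]@R(cal["orientation"]).T
    p=cal["position"]; return (p+d*((z-p[2])/d[:,2])[:,None])[:,:2]
def w2pix(cal,P):
    K=np.array([[cal["fx"],0,cal["cx"]],[0,cal["fy"],cal["cy"]],[0,0,1]])
    M=R(cal["orientation"]).T
    return cv2.projectPoints(np.array(P,float).reshape(-1,3),cv2.Rodrigues(M)[0],-M@cal["position"],K,cal["D"])[0].reshape(-1,2)
def rect(img,cal,c,z,half,n=400):
    "metric overhead patch of plane z about c: column grows with -y, row with -x"
    g=np.linspace(-half,half,n); X=c[0]-g[:,None]+0*g; Y=c[1]-g+0*g[:,None]
    m=w2pix(cal,np.stack([X,Y,0*X+z],-1)).reshape(n,n,2).astype(np.float32)
    return cv2.remap(img,m[...,0],m[...,1],cv2.INTER_CUBIC)
def tele(): return np.round(telemetry.current_ee_pos(),4), round(float(psi()),3), np.round(telemetry.current_wrist_force(),1), np.round(telemetry.current_torque(),2), round(telemetry.current_opening(),4), round(telemetry.current_t(),1)
E
python3 - <<'E'
from h import *
M=R(telemetry.current_tool_rot()); c=vision.get_calibration("wrist")
print("psi",psi(),"cam in tool",M.T@(c["position"]-telemetry.current_ee_pos()),"axis",M.T@R(c["orientation"])[:,2], "camx",M.T@R(c["orientation"])[:,0])
for nm,p in dict(plate=(.4575,-.309,.03),head=(.533,.008,.2),nut=(.449,.275,.03)).items():
    ok=[]
    for a in range(-180,360,10):
        s=inverse_kinematics(p,q(np.radians(a)))
        ok.append((a,None if s is None else np.round(s[5],1)))
    print(nm,[o for o in ok if o[1] is not None])
E
```

```text
psi 0.42175845334886664 cam in tool [ 0.08042669  0.00055135 -0.15366076] axis [-2.74328007e-01  8.06824544e-04  9.61635843e-01] camx [-0.00127641  0.99999846 -0.00120314]
plate [(-180, np.float64(-2.3)), (-170, np.float64(-2.5)), (-160, np.float64(-2.6)), (-100, np.float64(2.6)), (-90, np.float64(2.4)), (-80, np.float64(2.2)), (-70, np.float64(2.1)), (-60, np.float64(1.9)), (-50, np.float64(1.7)), (-40, np.float64(1.5)), (-30, np.float64(1.4)), (-20, np.float64(1.2)), (-10, np.float64(1.0)), (0, np.float64(0.9)), (10, np.float64(0.7)), (20, np.float64(0.5)), (30, np.float64(0.3)), (40, np.float64(0.2)), (50, np.float64(-0.0)), (60, np.float64(-0.2)), (70, np.float64(-0.4)), (80, np.float64(-0.5)), (90, np.float64(-0.7)), (100, np.float64(-0.9)), (110, np.float64(-1.1)), (120, np.float64(-1.2)), (130, np.float64(-1.4)), (140, np.float64(-1.6)), (150, np.float64(-1.8)), (160, np.float64(-1.9)), (170, np.float64(-2.1)), (180, np.float64(-2.3)), (190, np.float64(-2.5)), (200, np.float64(-2.6)), (260, np.float64(2.6)), (270, np.float64(2.4)), (280, np.float64(2.2)), (290, np.float64(2.1)
[... 1607 characters left out ...]
0, np.float64(1.6)), (30, np.float64(1.5)), (40, np.float64(1.3)), (50, np.float64(1.1)), (60, np.float64(0.9)), (70, np.float64(0.8)), (80, np.float64(0.6)), (90, np.float64(0.4)), (100, np.float64(0.2)), (110, np.float64(0.1)), (120, np.float64(-0.1)), (130, np.float64(-0.3)), (140, np.float64(-0.5)), (150, np.float64(-0.6)), (160, np.float64(-0.8)), (170, np.float64(-1.0)), (180, np.float64(-1.2)), (190, np.float64(-1.3)), (200, np.float64(-1.5)), (210, np.float64(-1.7)), (220, np.float64(-1.9)), (230, np.float64(-2.0)), (240, np.float64(-2.2)), (250, np.float64(-2.4)), (260, np.float64(-2.5)), (320, np.float64(2.7)), (330, np.float64(2.5)), (340, np.float64(2.3)), (350, np.float64(2.2))]
```

Run:
```python
from h import *
import pickle
S={}
for nm,c,zt,hov,half in [("plate",(.4575,-.309),.006,.10,.04),("head",(.533,.009),.15,.10,.05),("nut",(.449,.275),.0395,.11,.05)]:
    r.move_to([*c,max(zt+hov,.15 if nm!="head" else .25)],q(.9)); r.hold(.15)
    cal=vision.get_calibration("wrist"); im=vision.snapshot("wrist"); S[nm]=(im,cal,c,zt,half)
    for n in dict(plate=["fine_plate"],head=["mouth","key_pin","thread_start"],nut=["ring_nut","nut_lug"])[nm]:
        print(n,[(np.round(d["at"],4).tolist(),round(d["score"],2)) for d in models.mark_of(n,"wrist")])
    if nm=="plate": r.move_l([*c,.27],vel=.4)
    if nm=="head": pass
pickle.dump(S,open("S.pkl","wb"))
cv2.imwrite("pics/look.png",np.hstack([rect(S[k][0],*S[k][1:],n=266) for k in S])[:,:,::-1])
print(tele())
```

```text
fine_plate [([0.4547, -0.311, -0.0006], 0.93), ([0.4362, -0.4198, -0.0011], 0.59)]
mouth [([0.5332, 0.0081, 0.1543], 0.89)]
key_pin [([0.5185, 0.0209, 0.1533], 0.73), ([0.4623, 0.2527, 0.0016], 0.68), ([0.4889, -0.2113, 0.0018], 0.52)]
thread_start [([0.5596, -0.0024, 0.1456], 0.95)]
ring_nut [([0.479, 0.404, 0.0016], 0.81)]
nut_lug [([0.4886, 0.4302, -0.0002], 0.82), ([0.4618, 0.2532, -0.0018], 0.58)]
(array([0.4497, 0.2743, 0.1503]), 0.899, array([0.9, 0.7, 0.9]), array([-0.02, -0.04, -0.01]), 0.0939, 6.0)
```

View pics/look.png

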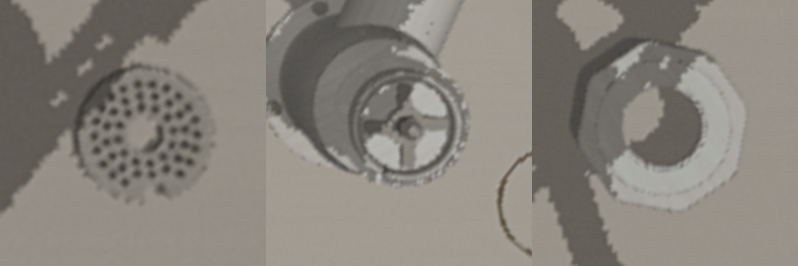

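The plate patch shows the fine plate centred near (146,133), with its notch near (152,195). In the head patch the mouth is near (409,126), with the pin near (380,175). The nut is near (660,125). I'll zoom in to measure yaws and centres.

Run:
```python
from h import *
import pickle
S=pickle.load(open("S.pkl","rb"))
out=[]
for k,c,z,half in [("plate",(.4570,-.3125),.006,.026),("head",(.533,.009),.15,.03),("nut",(.449,.275),.038,.04)]:
    im,cal=S[k][:2]; p=rect(im,cal,c,z,half,n=400)
    p=cv2.convertScaleAbs(p,alpha=1.3)
    for a in range(50,400,50):
        p[a,::8]=[255,0,0]; p[::8,a]=[255,0,0]
    out.append(p)
a=np.vstack([np.hstack(out[:2])]); cv2.imwrite("pics/z1.png",a[:,:,::-1]); cv2.imwrite("pics/z2.png",cv2.resize(out[2],(600,600))[:,:,::-1])
```

```text
(no output)
```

View pics/z1.png

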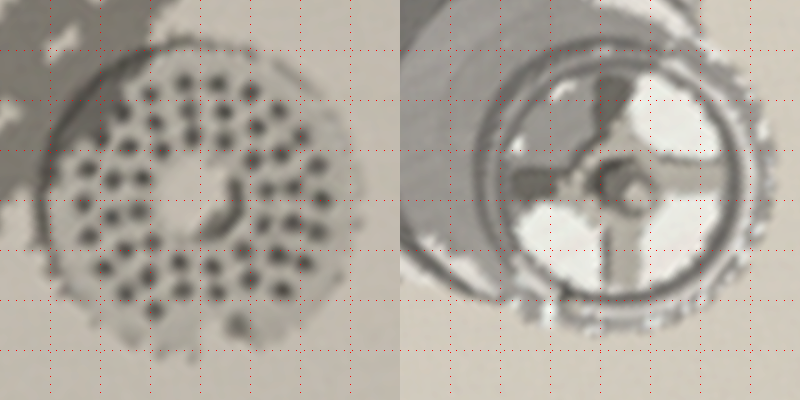

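View pics/z2.png

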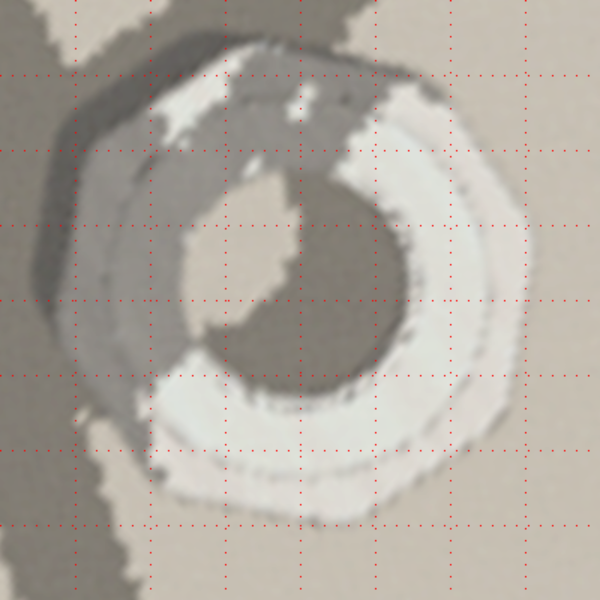

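Readings:
- **Plate:** centre (0.4573, -0.3126), yaw about 8.5°. The notch is at (220,335) in the zoom, matching the gap in the outer hole ring.
- **Nut:** centre (0.4515, 0.276), flats at about -7° mod 45. With the lug marks, that puts the nut yaw at about -52°.
- **Head:** yaw about -28°, with the mouth near patch position (219,180).

Next I'll take a head view from the opposite side, which cancels camera bias, and then centre and grip the plate.

Run:
```python
from h import *
import pickle
S=pickle.load(open("S.pkl","rb"))
r.move_l([.4497,.2743,.25],vel=.4)
c=(.535,.007); r.move_to([*c,.25],q(.9+np.pi)); r.hold(.15)
cal=vision.get_calibration("wrist"); im=vision.snapshot("wrist"); S["head2"]=(im,cal,c,.15,.05)
for n in ["mouth","key_pin","thread_start"]:
    print(n,[(np.round(d["at"],4).tolist(),round(d["score"],2)) for d in models.mark_of(n,"wrist")])
pickle.dump(S,open("S.pkl","wb"))
P=np.array([.4573,-.3126]); ps=np.radians(8.5)
r.move_to([*P,.15],q(ps+np.pi/2)); r.move_l([*P,.04],vel=.2); r.move_l([*P,.0268],vel=.05,guard=5); print(tele())
gripper_to(.035,4); print(tele())
gripper_to(.062,4); r.move_l([*P,.04],vel=.1)
r.move_l([*P,.04],rot=q(ps),vel=.1) if 0 else r.move_to([*P,.04],q(ps))
r.move_l([*P,.0268],vel=.05,guard=5); gripper_to(.035,15); print(tele())
r.move_l([*P,.12],vel=.15); print(tele())
# overlays
out=[]
for k in ["head","head2"]:
    im,cal=S[k][:2]; out.append(cv2.convertScaleAbs(rect(im,cal,(.534,.008),.15,.03,n=400),alpha=1.2))
a=np.hstack(out)
for o in range(50,400,50): a[o,::8]=[255,0,0]; a[::8,o]=[255,0,0]; a[::8,o+400]=[255,0,0]
cv2.imwrite("pics/h2.png",a[:,:,::-1])
```

```text
mouth [([0.5363, 0.005, 0.1529], 0.59)]
key_pin [([0.5198, 0.0215, 0.153], 0.77)]
thread_start [([0.5589, -0.0031, 0.1439], 0.92), ([0.5192, 0.0202, 0.1535], 0.16)]
(array([ 0.4572, -0.3126,  0.0268]), 1.719, array([-0.8,  0.6,  0.4]), array([-0.04, -0.11, -0.02]), 0.0939, 12.4)
(array([ 0.4573, -0.3126,  0.0268]), 1.719, array([-0.6, -0.2,  0.3]), array([ 0.  , -0.05,  0.  ]), 0.0402, 13.3)
(array([ 0.4573, -0.3126,  0.0269]), 0.148, array([ 0.3, -0.2,  1.1]), array([-0.  , -0.02,  0.02]), 0.0401, 16.4)
(array([ 0.4567, -0.3121,  0.1193]), 0.148, array([-0.3, -0.1, -0.9]), array([0.01, 0.02, 0.01]), 0.04, 17.2)
```

View pics/h2.png

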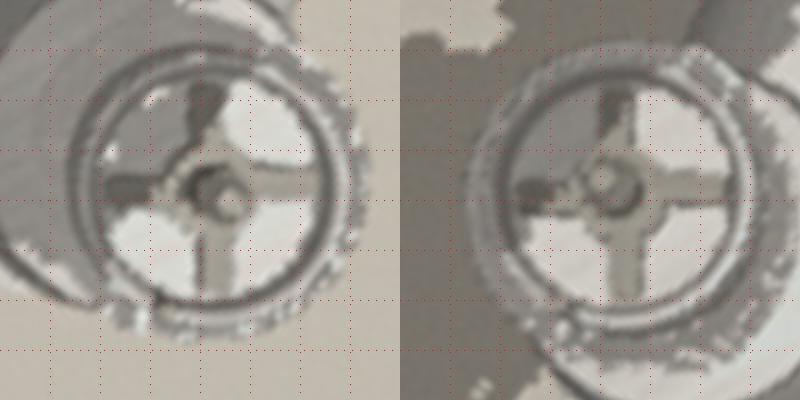

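The views are about 2 mm apart, and averaging them gives a mouth centre of about (0.5354, 0.0055). The pin shows at (143,312) on the left and (570,323) on the right. For a better yaw I'll overlay the throat and pin model on both pictures.

Run:
```python
from h import *
import pickle
S=pickle.load(open("S.pkl","rb")); out=[]
t=np.linspace(0,2*np.pi,60)
for k,C in [("head",(.5366,.0067)),("head2",(.5339,.0047))]:
    im,cal=S[k][:2]; f=4
    uv0=w2pix(cal,[[C[0]+.02,C[1]-.012,.12]])[0]; x0,y0=int(np.clip(uv0[0]-50,0,412)),int(np.clip(uv0[1]-50,0,272)); print(x0,y0)
    p=cv2.resize(np.ascontiguousarray(im[y0:y0+112,x0:x0+100]),None,fx=f,fy=f,interpolation=cv2.INTER_CUBIC)
    def draw(P,col,closed=True):
        cv2.polylines(p,[np.round((w2pix(cal,P)-[x0,y0]+.5)*f-.5).astype(int)],closed,col,1)
    draw(np.c_[C[0]+.0205*np.cos(t),C[1]+.0205*np.sin(t),0*t+.15],(0,255,255))
    for yaw,col in [(-20,(255,0,0)),(-27,(0,160,0)),(-34,(0,0,255))]:
        a=np.radians(yaw); e=np.array([np.cos(a),np.sin(a)]); n=np.array([-e[1],e[0]])
        draw(np.c_[np.array(C)+.082*e+.036*np.cos(t)[:,None]*n,.058+.036*np.sin(t)],col)
        draw([[*(np.array(C)-d*e+w*n),.154] for d,w in [(.018,-.0015),(.0205,-.0015),(.0205,.0015),(.018,.0015)]],col)
        draw([[*(np.array(C)+d*e),.094] for d in (.045,.082)],col,False)
    out.append(p)
cv2.imwrite("pics/ov.png",np.hstack(out)[:,:,::-1]); print(np.hstack(out).shape)
```

```text
226 137
181 142
(448, 800, 3)
```

View pics/ov.png

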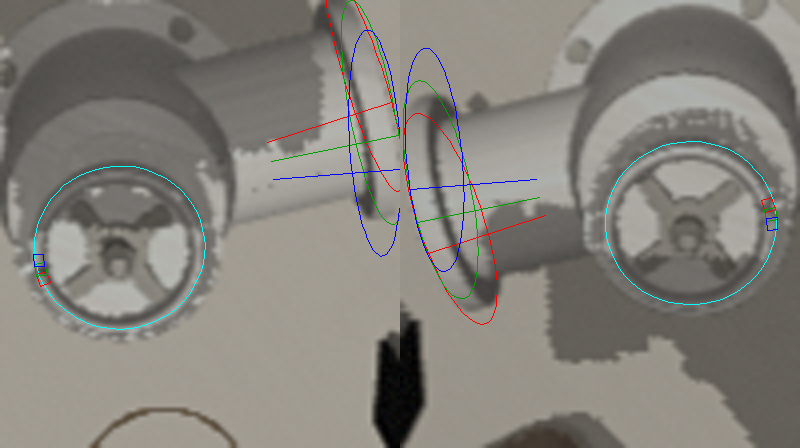

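The overlay's throat edges (slopes about -0.25) fall between the red -20° and green -27° models, so head yaw ≈ -25°. Now I'll place the plate with a guarded descent.

Run:
```python
from h import *
C=np.array([.5354,.0055]); ps=np.radians(-25)
r.move_l([.4573,-.3126,.26],vel=.4)
r.move_to([*C,.26],q(ps)); r.move_l([*C,.192],vel=.15); r.hold(.2); print(tele())
g=r.move_l([*C,.1765],vel=.02,guard=4); print(g,tele())
```

```text
(array([0.5362, 0.0053, 0.1932]), -0.437, array([ 0.9,  0.9, -0.4]), array([ 0.05,  0.03, -0.04]), 0.0398, 19.7)
True (array([0.5351, 0.0056, 0.1769]), -0.436, array([0.5, 0.3, 4.8]), array([0.09, 0.05, 0.07]), 0.0399, 20.5)
```

The descent stopped at z = 0.1769, against 0.1768 predicted for seated (0.1808 if it were on the pin). I'll release, lift and check.

Run:
```python
from h import *
C=np.array([.5354,.0055]); ps=np.radians(-25)
gripper_to(.06); r.move_l([*C,.26],vel=.2); r.hold(.1)
cal=vision.get_calibration("wrist"); im=vision.snapshot("wrist")
uv=w2pix(cal,[[*C,.156]])[0].astype(int); print(uv, tele())
x0,y0=uv[0]-60,uv[1]-50
cv2.imwrite("pics/seat.png",cv2.resize(im[y0:y0+100,x0:x0+120],(720,600),interpolation=cv2.INTER_CUBIC)[:,:,::-1])
# on to the nut: square it along x-flats pair then grip
gripper_to(.09)
```

```text
[252 198] (array([0.5343, 0.0056, 0.2582]), -0.436, array([-0.7,  0.5,  0.2]), array([0.05, 0.05, 0.03]), 0.0601, 21.7)
```

View pics/seat.png

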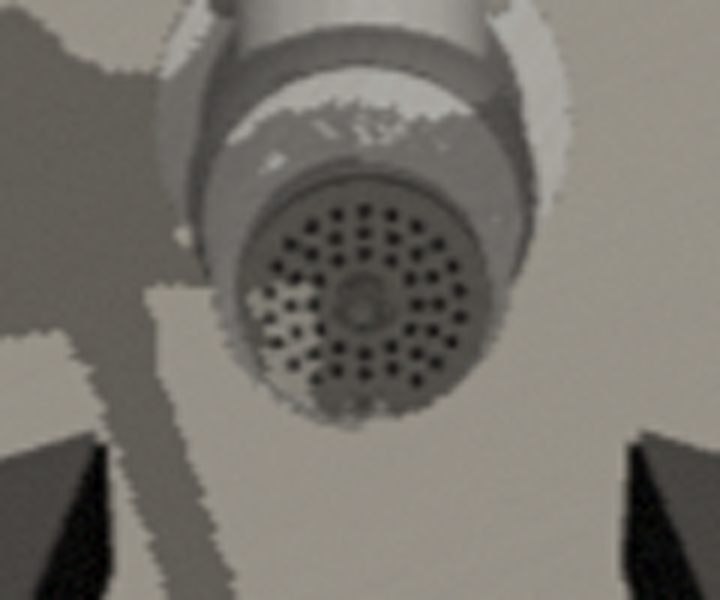

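The picture shows the plate seated flat, with the stud at (362,302) inside the centre hole and the notch on the pin at (360,405). The throat points straight up, which confirms the -25° yaw. Now I'll centre and grip the nut, then lower it under guard.

Run:
```python
from h import *
N=np.array([.4515,.276]); a=np.radians(173); 
r.move_to([*N,.15],q(a-np.pi/2)); r.move_l([*N,.05],vel=.2); g=r.move_l([*N,.029],vel=.06,guard=5); print(g,tele())
gripper_to(.05,5); print(tele())
gripper_to(.085); r.move_l([*N,.07],vel=.2); r.move_to([*N,.07],q(a)); r.move_l([*N,.029],vel=.08,guard=5)
gripper_to(.05,30); print(tele())
r.move_l([*N,.07],vel=.15);r.move_l([*N,.27],vel=.4); r.hold(.1); print(tele())
```

```text
False (array([0.4513, 0.2759, 0.0287]), 1.449, array([-0.3,  0.2,  0.5]), array([-0.09, -0.08,  0.03]), 0.09, 24.7)
(array([0.4514, 0.276 , 0.0291]), 1.449, array([-1. , -0.1,  0.6]), array([-0.03,  0.13,  0.  ]), 0.063, 25.3)
(array([0.4517, 0.276 , 0.0294]), 3.02, array([ 0.1, -0.7,  2.5]), array([-0.06, -0.13,  0.02]), 0.0622, 28.7)
(array([0.4498, 0.2752, 0.2667]), 3.019, array([-0.4, -0.5, -1.2]), array([ 0.02, -0.18, -0.06]), 0.0622, 29.9)
```

Run:
```python
from h import *
C=np.array([.5356,.0058]); a=np.radians(170)
r.move_to([*C,.27],q(a)); r.move_l([*C,.205],vel=.15); r.hold(.3); print(tele())
g=r.move_l([*C,.170],vel=.025,guard=4); print(g,tele()); r.hold(.2); print(tele())
```

```text
(array([0.5361, 0.0058, 0.2059]), 2.967, array([-0.9,  1.1, -2.1]), array([ 0.08, -0.1 ,  0.05]), 0.0625, 31.9)
True (array([0.5355, 0.0058, 0.1736]), 2.967, array([ 0.5, -0.7,  4.4]), array([ 0.03, -0.11,  0.05]), 0.0626, 33.0)
(array([0.5355, 0.0058, 0.1736]), 2.967, array([-0.8, -0. ,  5.4]), array([ 0.06, -0.13,  0.05]), 0.0621, 33.2)
```

Contact came at 0.1736, against 0.1734 predicted for lugs resting on top of the ridge. Now I'll turn it backward, keeping light contact and watching for the drop.

Run:
```python
from h import *
C=np.array([.5355,.0058]); a=170.; z=.1736; drop=False
for i in range(13):
    a+=4; z+=.013*4/360
    r.move_l([*C,z],rot=q(np.radians(a)),vel=.01); r.hold(.1)
    f=telemetry.current_wrist_force(); print(a,round(z,4),np.round(f,1),np.round(telemetry.current_torque(),2), round(telemetry.current_t(),1))
    if f[2]<-.5: drop=True; break
    z+=np.clip((3-f[2])*2e-5,-1e-4,1e-4)*-1
print(drop,tele())
```

```text
174.0 0.1737 [0.2 0.3 1.6] [ 0.04 -0.09  0.03] 33.6
178.0 0.1739 [ 0.1 -0.3  2.1] [ 0.04 -0.19  0.05] 34.0
182.0 0.174 [-0.1  0.1  3.3] [ 0.03 -0.08  0.05] 34.3
186.0 0.1741 [ 0.6 -0.1  2.3] [ 0.06 -0.12  0.03] 34.7
190.0 0.1743 [ 0.4 -0.4  2.3] [ 0.07 -0.07  0.03] 35.0
194.0 0.1744 [0.2 1.3 2.3] [ 0.08 -0.15  0.07] 35.4
198.0 0.1745 [ 0.5 -0.5  2.3] [ 0.12 -0.15  0.06] 35.7
202.0 0.1747 [ 1.1 -0.1  1.3] [ 0.1  -0.11  0.06] 36.1
206.0 0.1748 [ 0.6  0.7 -2. ] [ 0.17 -0.16 -0.02] 36.4
True (array([0.5351, 0.0059, 0.1743]), -2.69, array([ 0.6,  0.7, -2. ]), array([ 0.17, -0.16, -0.02]), 0.0625, 36.4)
```

Support went at about 204° (Fz fell to free-hanging weight), so the start has been reached. Now I'll let it drop.

Run:
```python
from h import *
C=np.array([.5355,.0058])
r.move_l([*C,.1746],rot=q(np.radians(209)),vel=.01)
g=r.move_l([*C,.166],vel=.02,guard=4); print(g,tele()); r.hold(.2); print(tele())
```

```text
True (array([0.5357, 0.0058, 0.1686]), -2.636, array([-0.2,  0.2,  4.8]), array([ 0.04, -0.03, -0.03]), 0.0619, 37.0)
(array([0.5357, 0.0058, 0.1685]), -2.636, array([0. , 0.7, 4.9]), array([ 0.11, -0.1 , -0.07]), 0.0623, 37.2)
```

It dropped 6.1 mm onto the next ridge, as expected. Now I'll run it forward at mid-play, following the pitch.

```bash
cat > fwd.py <<'E'
from h import *
C=np.array([.5355,.0058])
def zof(turned): return .1691-.013*turned/360      # turned: degrees forward from yaw 209
def fwd(t0,t1,yaw0,step=14):
    n=int(np.ceil((t1-t0)/step))
    for t in np.linspace(t0,t1,n+1)[1:]:
        g=r.move_l([*C,zof(t)],rot=q(np.radians(yaw0-t)),vel=.02,guard=10)
        f=telemetry.current_wrist_force(); m=telemetry.current_torque()
        print(round(t),np.round(f,1),np.round(m,2),round(telemetry.current_t(),1),g)
        if g or np.linalg.norm(f)>14 or abs(m[2])>.6: print("STOP"); return False
    return True
E
python3 - <<'E'
from fwd import *
r.move_l([*C,zof(0)],vel=.02); fwd(0,56,209); print(tele())
E
```

```text
14 [ 0.3 -0.4 -2.4] [ 0.06 -0.17  0.03] 37.9 False
28 [ 0.2  0.5 -1.7] [ 0.07 -0.2   0.03] 38.3 False
42 [ 0.2 -0.6 -2.3] [ 0.06 -0.15  0.04] 38.7 False
56 [ 0.5  0.6 -2.1] [-0.02 -0.14  0.01] 39.1 False
(array([0.5355, 0.0058, 0.1671]), 2.674, array([ 0.5,  0.6, -2.1]), array([-0.02, -0.14,  0.01]), 0.0622, 39.1)
```

Run:
```python
from fwd import *
if fwd(56,270,209):
    r.hold(.2); print(tele())
    r.move_l([*C,zof(270)-.0004],vel=.01); print(tele())   # settle towards resting
    gripper_to(.085); r.hold(.2)
    j=np.array(telemetry.current_joints()); j[5]-=np.pi; r.movej(j); print(tele())
    r.move_l([*C,zof(270)-.0004],rot=q(np.radians(119)),vel=.05)
    gripper_to(.05,30); r.hold(.2); print(tele())
```

```text
69 [ 0.6  0.2 -1.4] [-0.01 -0.13  0.  ] 39.5 False
83 [-0.1 -0.1 -1.3] [ 0.04 -0.07 -0.02] 39.8 False
96 [ 0.6 -0.2 -1.7] [-0.   -0.07  0.04] 40.2 False
110 [-0.5 -0.  -1.7] [-0.05 -0.06 -0.03] 40.6 False
123 [ 0.6 -0.6 -1.7] [-0.03 -0.04 -0.01] 41.0 False
136 [ 0.4 -0.5 -2.2] [-0.06 -0.05 -0.01] 41.4 False
150 [ 0.   0.2 -1.9] [-0.04 -0.05  0.01] 41.8 False
163 [ 0.3 -0.6 -1.8] [-0.   -0.02 -0.01] 42.1 False
176 [ 0.2  0.5 -2.2] [-0.02 -0.04  0.01] 42.5 False
190 [-0.1  0.3 -2.4] [ 0.04 -0.   -0.03] 42.9 False
203 [-0.6  0.3 -1.8] [ 0.06  0.02 -0.  ] 43.3 False
216 [-0.2 -0.1 -1.8] [0.03 0.   0.04] 43.7 False
230 [-0.1 -0.3 -2.4] [-0.02  0.05  0.01] 44.0 False
243 [-0.4 -1.4 -2.5] [0.1  0.02 0.03] 44.4 False
257 [-0.3 -0.  -2.1] [ 0.08  0.03 -0.01] 44.8 False
270 [-0.7  0.5 -1.4] [0.08 0.   0.02] 45.2 False
(array([0.5356, 0.0058, 0.1594]), -1.063, array([ 0.3,  0.5, -1.6]), array([0.1 , 0.02, 0.  ]), 0.062, 45.4)
(array([0.5355, 0.0058, 0.159 ]), -1.064, array([-0. ,  0.1, -0.7]), array([ 0.1 , -0.01,  0.03]), 0.0623, 45.6)
(array([0.5355, 0.0058, 0.159 ]), 2.077, array([-0.9,  0.4,  0.3]), array([-0.03, -0.16, -0.02]), 0.0848, 49.1)
(array([0.5355, 0.0058, 0.159 ]), 2.077, array([ 0.1, -0.1,  0.6]), array([ 0.03, -0.04,  0.06]), 0.0623, 50.0)
```

Run:
```python
from fwd import *
r.move_l([*C,zof(270)],vel=.02)
print(fwd(270,365,209+180)); r.hold(.3); print(tele())
im=vision.snapshot("side"); cal=vision.get_calibration("side")
u=w2pix(cal,[[*C,.12]])[0].astype(int); cv2.imwrite("pics/fin.png",cv2.resize(im[u[1]-60:u[1]+60,u[0]-70:u[0]+70],(700,600))[:,:,::-1])
```

```text
284 [-0.5  0.3 -1.3] [ 0.03 -0.1  -0.01] 50.6 False
297 [-1.  -0.9 -2.2] [-0.04 -0.11 -0.04] 51.0 False
311 [-0.2  0.2 -1.8] [-0.06 -0.03 -0.  ] 51.4 False
324 [-0.4  0.3 -2.7] [-0.03 -0.08  0.04] 51.8 False
338 [-0.2  0.4 -2.3] [-0.03 -0.01  0.05] 52.2 False
351 [-0.8 -0.4 -1.8] [-0.02 -0.02  0.02] 52.5 False
365 [-0.2 -0.3 -1.5] [ 0.02 -0.03  0.06] 52.9 False
True
(array([0.5355, 0.0058, 0.1559]), 0.42, array([-0.2, -0.4, -2.6]), array([-0.  ,  0.03, -0.  ]), 0.0624, 53.2)
```

View pics/fin.png

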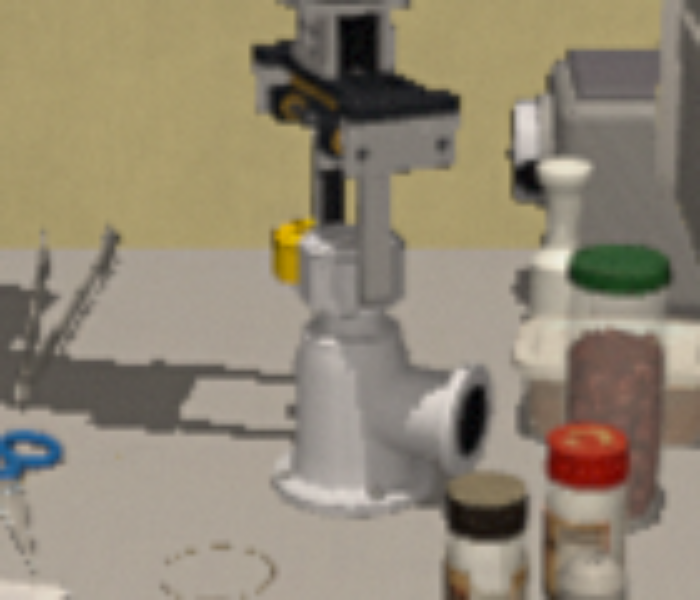

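The nut sits level on the barrel at (350,270) and is still gripped. Its lower edge is about 127 mm high, clear of the plate, and the forces are only its own weight.

```bash
python3 -c "
from plant import r
print(r.sign_off())"
```

```text
the job is handed in; nothing more can be done
None
```

The job is handed in at about 53 s of the 72 s: the fine plate is seated on the key pin, the nut dropped at a thread start and was run about one full turn forward (released briefly at three-quarters of a turn to re-grip, because the wrist can't turn far enough), and it is still gripped, level and clear of the plate by calculated height.

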